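# Show the full flask to the base-inspection camera

### The job

One of the three blue flasks is full and the other two are empty: feel by lifting which one is heavy, and set any empty one back upright where it stood. Present the full flask in the air to the inspection camera, its underside centred on the lens axis 100 mm from the lens and square to it, cap pointing away, and finish still holding it there, still and touching nothing else. Keep every flask from falling over, and leave the camera and the other things on the table alone.

Things in the scene. Friction and masses are not known exactly. Their poses are not given: they have to be found in the camera images.
- flask_p_mid (a point): Centre (45 mm above the base, on the axis) of one of three closed round blue flasks with a black cap that look the same, in any order. Body 62 mm across, shoulder at 76 mm, 90 mm tall with the 24 mm cap; z axis from base to cap. Grip the body from above, half-way down. The full one (metal beads) weighs 300 to 400 g, the two empty ones 50 to 70 g.
- flask_p: The same flask as flask_p_mid; origin at the centre of its underside.
- flask_q_mid (a point): Centre (45 mm above the base, on the axis) of one of three closed round blue flasks with a black cap that look the same, in any order. Body 62 mm across, shoulder at 76 mm, 90 mm tall with the 24 mm cap; z axis from base to cap. Grip the body from above, half-way down. The full one (metal beads) weighs 300 to 400 g, the two empty ones 50 to 70 g.
- flask_q: The same flask as flask_q_mid; origin at the centre of its underside.
- flask_r_mid (a point): Centre (45 mm above the base, on the axis) of one of three closed round blue flasks with a black cap that look the same, in any order. Body 62 mm across, shoulder at 76 mm, 90 mm tall with the 24 mm cap; z axis from base to cap. Grip the body from above, half-way down. The full one (metal beads) weighs 300 to 400 g, the two empty ones 50 to 70 g.
- flask_r: The same flask as flask_r_mid; origin at the centre of its underside.
- lens (a point): Centre of the front glass of the inspection camera, 118 mm above the table: a grey head 50 mm wide, black barrel, white light ring 52 mm across, fixed on a dark steel foot plate 130 x 100 mm. It looks up at 60 degrees above level, roughly towards the robot. z axis: viewing direction, out of the lens; y axis level.
- view_point (a point): Point on the lens axis 100 mm in front of the lens (205 mm above the table), where the centre of the flask's underside belongs. z axis: viewing direction, away from the lens, 60 degrees above level; the flask's z axis (base to cap) shall point the same way, so the flask leans 30 degrees from upright, cap away from the camera and towards the robot.
- camera_stand: Foot of the inspection camera, fixed to the table; origin on the table straight below the tilt axis of the camera head; its x axis points level, away from the side the camera looks to. The camera head rises to 135 mm.
- vial_a: Small dropper vial with red print band, 20 mm across, 82 mm tall, loose bystander; origin under its centre.
- vial_d: Small dark red dropper vial, 20 mm across, 82 mm tall, loose bystander; origin under its centre.
- timer: Round white timer with a grey dial, 62 mm across, 35 mm high, loose bystander; origin under its centre.
- petri_agar: Petri dish, 94 mm across, 17 mm high, loose bystander; origin under its centre.
Not all that is in view belongs to the job. Leave any pink look-alike of the flask_p alone. Leave any brown look-alike of the flask_q alone.

How it is judged:
By the outcome, as a careful person would: the job done as asked, in the order asked, and still so for the second after the job is handed in, while the arm keeps its last pose, push and grip.
It also fails if it takes over 64 s, if anything falls off the work surface, if the arm or the gripper's body presses on something with over 40 N, if the wrist force passes 120 N, or if a joint passes its speed limit or range.

### The arm

A 6-joint arm with a two-finger parallel gripper is mounted at the origin on a cart in front of the work surface, level with it; the furniture and walls round the work are solid. World frame = base frame: x ahead of the robot, y to its left, z up, the work surface at z = 0. Lengths are in m, angles in rad, forces in N, time in s.
With the tool pointing down it reaches from about 0.3 to 0.875 m from the base axis. Payload 6.4 kg.
Tool frame: the origin (TCP) lies midway between the tips of the shut fingers; the grasp point (between the pads) lies 19 mm behind it (ctrl.pinch_z is the distance from the TCP to the grasp point, in m); z points along the fingers, y is the line along which they close (so a half turn about z gives the same grasp; the last joint's range is limited). The gripper opens to 85 mm and grips with 20 to 120 N. Pads are 22 mm wide; open, the fingers measure 114 mm over their backs; the gripper's body (76 mm by 85 mm) begins 54 mm behind the grasp point. The pads swing forward as they close: fully open they stand 13 mm farther back than shut.
Start: joints at [1.133, 0.181, 1.607, -0, 1.354, -0.206], TCP at [0.132, 0.56, 0.231] pointing down, gripper open.
Joint ranges: [-2.99, 2.99], [-0.89, 2.07], [0.3, 2.58], [-1.14, 4.28], [0, 2.63], [-3.12, 3.12]. Speed limits (rad/s): [2.57, 2.57, 3.01, 3.14, 3.14, 3.14].

### API

Orientations are given as a unit quaternion [w, x, y, z].
In Python, from bench import ctrl gives the robot as it stands.
- The arm moves only by the tool apply_moves, never from a script. Its argument "moves" is a list of rows, each an object with "jaw": the opening, from 0 (shut) to 1 (fully open); "offset": the shift along the tool's x, y, z in mm, a list of three; "rot": the turn, a rotation vector about the tool's x, y, z in degrees, a list of three. In form: [{"jaw": jaw, "offset": [dx, dy, dz], "rot": [ax, ay, az]}, ...]. A call has exactly 5 rows; each row shifts and turns the commanded pose from where the row before left it, along the tool's axes as they then stand; what a row does not reach is not made up. A row lasts 1/8 s, in which the tool goes at most 62.5 mm and 10.7 degrees, less where a joint would pass 70% of its speed; a pose out of reach is approached as far as the arm can. A call is refused whole if a number of a shift passes 62.5 or a number of a turn 10.7, either way. A call with a gripper value outside its range is refused whole. The fingers move at their own pace and stop on an object; the grip force is fixed at half the most. Time passes only in rows, so rows that do not move let the fingers close, or fill a call up. It gives the time, the measured TCP pose, the force, the opening and the grip force at its end, in the units of the state.
- ctrl.get_obs(): the state, without advancing time (a new reading comes with each control period).
- ctrl.camera(name): name is "scene" or "top" or "wrist"; returns (picture, depth): 480x640x3 uint8, red, green, blue; 480x640 float32, m along the optical axis (not along the pixel's ray), 0 where there is no reading.
- ctrl.camera_params(name): a dict with "K" (3x3 intrinsics, pixels), "cam_to_world" (4x4, takes a point from camera to world coordinates); the wrist camera has in their place "mount" (4x4, takes a point from camera to tool coordinates, whose origin is the TCP and whose axes are the flange's). Camera axes: x right, y down, z forward; pixel columns grow to the right and rows downward; lengths in m; the calibration is good to about 2 mm. A picture is of the moment at which its call begins: read the wrist's pose just before it. camera_params takes no time and is no camera call.
- ctrl.hand_in(): hands the job in; it is judged then, once.
Trained networks look in the newest picture that a camera, given by its name, has taken for a name from the list of things; names that differ only in an ending like _2 or _b are one class to them, and where a whole thing is asked for, a point or a joint stands for the part that bears it (a point fixed in the world has none). Each returns a list of dicts, best first, with "score" (0 to 1); they miss things now and then, are a little off and sometimes report something else, mostly with a low value. They report only what shows in the picture. A call takes as long as a camera call. They do not tell look-alikes from the thing itself.
- ctrl.outline_of(camera, target): "region" (480x640 bool, what is visible of it) and "position" ([column, row] in pixels, amid what is visible of it).
The state is a dict: "time_s": time; "q": joint angles; "dq": joint speeds; "joint_efforts": joint torques, N m; "eef_pos": TCP position; "eef_rot": TCP orientation; "wrist_force": force on the tool from outside, world axes, zero at the start; "torque": the same for the moment, N m; "opening": opening from 0.0 (shut) to 1.0 (fully open); "grasp_force": force on a finger pad.
Only numpy, scipy, OpenCV 4.12 (cv2) and the standard library are available. Lean on these libraries where they do the work, as an engineer would, in place of code of your own. Each camera call takes 0.05 s, during which the arm holds its last target. There are 200 camera calls.

## Working session

There is one attempt and no reset: what is moved stays moved. The work goes in short steps, Python scripts to look and compute and a tool call to move; the robot and the scene stay as the last step left them, time stands still between calls to the robot, and variables do not carry over. Pictures are saved under pics/ and viewed, at most 10 in all, crops included, and the job is handed in when it is done.

Besides the shell and the picture viewer there is one more tool, called after "Call:" as a command line: name --argument value ..., lists and objects as JSON in quotes. apply_moves: Moves the arm, as the interface text tells. Its arguments: {"type":"object","properties":{"moves":{"type":"array"}},"required":["moves"]}

```bash
ls; mkdir -p pics
cat > h.py <<'E'
import numpy as np, cv2
from bench import ctrl
from scipy.spatial.transform import Rotation as R
def cloud(cam):
    o=ctrl.get_obs(); img,d=ctrl.camera(cam); p=ctrl.camera_params(cam); K=np.array(p["K"])
    if "cam_to_world" in p: T=np.array(p["cam_to_world"])
    else:
        q=o["eef_rot"]; B=np.eye(4); B[:3,:3]=R.from_quat([q[1],q[2],q[3],q[0]]).as_matrix(); B[:3,3]=o["eef_pos"]; T=B@np.array(p["mount"])
    v,u=np.mgrid[:480,:640]
    P=np.stack([(u-K[0,2])/K[0,0]*d,(v-K[1,2])/K[1,1]*d,d],-1)@T[:3,:3].T+T[:3,3]
    P[d==0]=np.nan
    return img,P,T
E
python3 - <<'E'
from h import *
print(ctrl.get_obs(), ctrl.pinch_z)
for c in ("scene","top"):
    img,P,T=cloud(c); cv2.imwrite(f"pics/{c}0.png",img[...,::-1]); print(c,T.round(3).tolist())
    np.save(f"{c}P.npy",P); np.save(f"{c}I.npy",img)
    for n in ("flask_p","lens","camera_stand","vial_a","vial_d","timer","petri_agar"):
        for r in ctrl.outline_of(c,n):
            m=r["region"]; pts=P[m]; pts=pts[~np.isnan(pts[:,0])]
            if len(pts): print(n,round(r["score"],2),np.round(r["position"]),m.sum(),np.median(pts,0).round(3),np.percentile(pts,2,0).round(3),np.percentile(pts,98,0).round(3),img[m].mean(0).round())
E
```

```text
pics
{'time_s': 0.0, 'q': array([ 1.13264739e+00,  1.81530587e-01,  1.60802037e+00,  1.44997585e-05,
        1.35382999e+00, -2.06308406e-01]), 'dq': array([-1.38676649e-03,  1.56700818e-04, -3.51735400e-04,  1.31144136e-03,
        1.64901256e-03,  4.77682892e-05]), 'joint_efforts': array([ 3.26919391e-03, -4.44877839e+01, -3.51338053e+01,  2.39609420e-05,
        9.02444765e-03,  4.07427308e-05]), 'eef_pos': array([0.13185496, 0.55909592, 0.23038408]), 'eef_rot': array([-2.89873563e-04,  1.15662336e-01,  9.93288188e-01, -8.45884593e-04]), 'wrist_force': array([0.1685435 , 0.34019715, 0.14638179]), 'torque': array([0.03167299, 0.01260895, 0.02450824]), 'grasp_force': 0.0, 'opening': 1.0015390579393397} 0.0187
scene [[0.743, -0.443, 0.501, 0.006], [-0.669, -0.486, 0.562, -0.786], [-0.005, -0.753, -0.658, 0.893], [0.0, 0.0, 0.0, 1.0]]
flask_p 0.88 [358. 378.] 1261 [ 0.453 -0.376  0.054] [ 0.435 -0.395  0.008] [ 0.482 -0.347  0.091] [ 55.  63. 100.]
flask_p 0.88 [254. 353.] 1207 [ 0.358 -0.22   0.054] [ 0.337 -0.236  0.009] [ 0.388 -0.193  0.091] [91. 71. 58.]
flask_p 0.82 [384. 335.] 
[... 2247 characters left out ...]
. 106. 106.]
vial_a 0.43 [382. 216.] 78 [ 0.642 -0.283  0.055] [ 0.636 -0.296 -0.004] [ 0.662 -0.276  0.082] [125. 120. 121.]
vial_d 0.55 [328. 209.] 55 [ 0.654 -0.152  0.057] [ 0.649 -0.159  0.01 ] [ 0.66  -0.145  0.082] [114. 106. 106.]
vial_d 0.43 [382. 216.] 78 [ 0.642 -0.283  0.055] [ 0.636 -0.296 -0.004] [ 0.662 -0.276  0.082] [125. 120. 121.]
timer 0.74 [371. 177.] 504 [ 0.749 -0.255  0.024] [ 0.724 -0.285  0.006] [ 0.779 -0.228  0.034] [178. 176. 179.]
petri_agar 0.77 [445. 205.] 1096 [ 0.674 -0.443  0.016] [ 0.633 -0.484  0.011] [ 0.716 -0.403  0.021] [195. 162. 140.]
petri_agar 0.34 [325. 208.] 67 [ 0.654 -0.152  0.057] [ 0.649 -0.162  0.011] [ 0.663 -0.145  0.081] [120. 112. 111.]
```

Run:
```python
import numpy as np, cv2
from scipy.optimize import least_squares
S=np.load("sceneP.npy");T=np.load("topP.npy")
for n,c in dict(A=(.513,-.054),B=(.467,-.36),C=(.489,-.208),brown=(.369,-.205),pink=(.567,-.329)).items():
    for nm,P in (("scene",S),("top",T)):
        p=P.reshape(-1,3); d=np.hypot(p[:,0]-c[0],p[:,1]-c[1])
        b=p[(d<.05)&(p[:,2]>.02)&(p[:,2]<.07)]; k=p[(d<.03)&(p[:,2]>.087)]
        r=least_squares(lambda x:np.hypot(b[:,0]-x[0],b[:,1]-x[1])-.031,c,loss="soft_l1",f_scale=.002).x
        print(n,nm,"body",r.round(4),len(b),"cap",k.mean(0).round(4),len(k))
for nm,P in (("scene",S),("top",T)):
    p=P.reshape(-1,3); m=(abs(p[:,0]-.77)<.12)&(abs(p[:,1]-.01)<.12)
    f=p[m&(p[:,2]>.006)&(p[:,2]<.02)]; print(nm,"foot z",np.median(f[:,2]),cv2.minAreaRect((f[:,:2]*1000).astype(np.float32)))
    h=p[m&(p[:,2]>.05)]; print("head",len(h),cv2.minAreaRect((h[:,:2]*1000).astype(np.float32)),np.percentile(h,[1,99],axis=0).round(3).tolist())
I=cv2.imread("pics/scene0.png"); 
a=cv2.resize(I[120:440,200:520],(600,600),interpolation=cv2.INTER_CUBIC); cv2.imwrite("pics/s1.png",a)
I=cv2.imread("pics/top0.png"); a=cv2.resize(I[130:370,200:520],(800,600),interpolation=cv2.INTER_CUBIC); cv2.imwrite("pics/t1.png",a)
```

```text
A scene body [ 0.5175 -0.047 ] 680 cap [ 0.5138 -0.0523  0.0898] 81
A top body [ 0.5166 -0.0477] 431 cap [ 0.5148 -0.0518  0.089 ] 62
B scene body [ 0.4693 -0.3612] 946 cap [ 0.4647 -0.3654  0.0903] 131
B top body [ 0.4652 -0.3703] 453 cap [ 0.4655 -0.364   0.0895] 66
C scene body [ 0.4969 -0.2011] 789 cap [ 0.493  -0.2066  0.0902] 100
C top body [ 0.4948 -0.2078] 437 cap [ 0.4938 -0.2046  0.0895] 59
brown scene body [ 0.3698 -0.2016] 889 cap [ 0.3664 -0.2066  0.09  ] 123
brown top body [ 0.3634 -0.2071] 451 cap [ 0.3673 -0.2052  0.0895] 70
pink scene body [ 0.5719 -0.3291] 842 cap [ 0.5665 -0.3331  0.0901] 115
pink top body [ 0.5702 -0.3372] 439 cap [ 0.5669 -0.3322  0.0893] 62
scene foot z 0.012022428368541171 ((795.69873046875, -10.250732421875), (114.59738159179688, 213.1835174560547), 77.48320770263672)
head 839 ((748.3803100585938, 3.3584861755371094), (68.9626235961914, 77.83540344238281), 54.74331283569336) [[0.71, -0.033, 0.051], [0.774, 0.047, 0.13]]
top foot z 0.010968989406503926 ((770.2030639648438, 8.468002319335938), (223.94723510742188, 234.6035919189453), 85.13740539550781)
head 800 ((754.4769897460938, 9.2960205078125), (77.30821228027344, 83.18354797363281), 63.26150131225586) [[0.711, -0.032, 0.055], [0.791, 0.051, 0.13]]
```

View pics/s1.png

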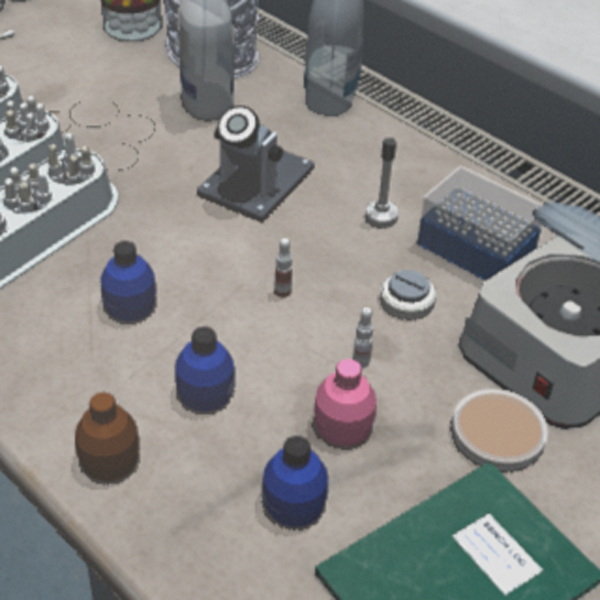

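View pics/t1.png

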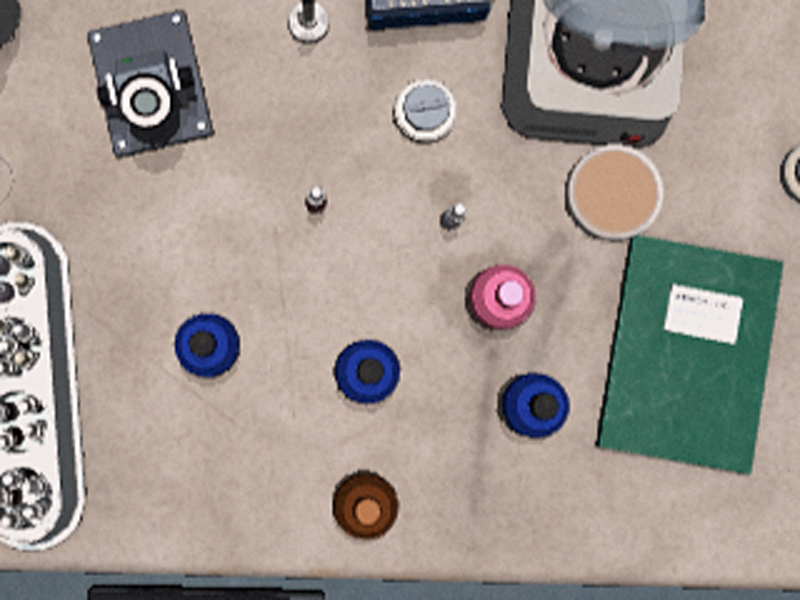

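Run:
```python
from h import *
for c in ("scene","top"):
    img=np.load(c+"I.npy"); P=np.load(c+"P.npy"); K=np.array(ctrl.camera_params(c)["K"]); T=np.array(ctrl.camera_params(c)["cam_to_world"])
    n=img.astype(int); near=(abs(P[...,0]-.77)<.13)&(abs(P[...,1]-.01)<.11)
    dark=near&(n.max(-1)<115)&(P[...,2]>.004)&(P[...,2]<.02)
    nl,lab,st,_=cv2.connectedComponentsWithStats(dark.astype(np.uint8)); k=1+st[1:,4].argmax(); m=lab==k
    p=P[m]; q=(p[:,:2]*1000).astype(np.float32)
    print(c,"foot",len(q),cv2.minAreaRect(q),cv2.boxPoints(cv2.minAreaRect(q)).round(0).tolist())
    w=near&(n.min(-1)>175)&(P[...,2]>.09); 
    nl,lab,st,_=cv2.connectedComponentsWithStats(w.astype(np.uint8)); k=1+st[1:,4].argmax(); m=(lab==k)
    ys,xs=np.nonzero(m); e=cv2.fitEllipse(cv2.convexHull(np.stack([xs,ys],1).astype(np.float32)))
    print("ring",len(xs),e, "mean3d",np.nanmedian(P[m],0))
    p=P[m]; p=p[~np.isnan(p[:,0])]; c0=p.mean(0); u,s,v=np.linalg.svd(p-c0); print("normal",v[2].round(3),s, c0.round(4))
    (ex,ey)=e[0]; ray=T[:3,:3]@np.array([(ex-K[0,2])/K[0,0],(ey-K[1,2])/K[1,1],1]); t=(.118-T[2,3])/ray[2]; print("lens at z .118",(T[:3,3]+t*ray).round(4))
```

```text
scene foot 998 ((771.8677978515625, 14.3905029296875), (132.05917358398438, 101.47543334960938), 15.34714126586914) [[695.0, 46.0], [722.0, -52.0], [849.0, -17.0], [822.0, 81.0]]
ring 135 ((326.1695251464844, 185.81930541992188), (16.048860549926758, 19.249412536621094), 59.743934631347656) mean3d [0.73000554 0.00405142 0.11926453]
normal [-0.471 -0.121  0.874] [0.15255248 0.14919295 0.02770953] [0.7297 0.004  0.1185]
lens at z .118 [0.7307 0.0054 0.118 ]
top foot 646 ((809.3234252929688, 24.68248748779297), (61.3515739440918, 99.84259796142578), 14.951957702636719) [[767.0, 65.0], [793.0, -31.0], [852.0, -16.0], [826.0, 81.0]]
ring 159 ((257.8165588378906, 170.45211791992188), (18.124814987182617, 19.13947296142578), 108.13147735595703) mean3d [0.7315837  0.00312056 0.11789229]
normal [-0.483 -0.115  0.868] [0.16466779 0.16124174 0.02531034] [0.7314 0.0037 0.118 ]
lens at z .118 [0.7313 0.004  0.118 ]
```

```bash
cat >> h.py <<'E'
import json
VD=np.array([-.4825,-.131,.866]); VD/=np.linalg.norm(VD)
LENS=np.array([.731,.004,.118]); VP=LENS+.1*VD
def down(yaw_deg): # tool x azimuth
    a=np.radians(yaw_deg); x=np.array([np.cos(a),np.sin(a),0]); z=np.array([0,0,-1.]); return np.stack([x,np.cross(z,x),z],1)
def tilt(): 
    z=-VD; y=np.array([.965,.262,0]); x=np.cross(y,z); x/=np.linalg.norm(x); return np.stack([x,np.cross(z,x),z],1)
def pose():
    o=ctrl.get_obs(); q=o["eef_rot"]; return np.array(o["eef_pos"]),R.from_quat([q[1],q[2],q[3],q[0]]).as_matrix(),o
def plan(wps,jaw,p=None,M=None,step=55):
    if p is None: p,M,_=pose()
    out=[]
    for tp,tR in wps:
        rv=R.from_matrix(M.T@tR).as_rotvec(degrees=True)
        n=max(1,int(np.ceil(max(np.linalg.norm(tp-p)*1000/step,np.linalg.norm(rv)/9.5)))); p0=p.copy()
        for i in range(n):
            off=np.round(M.T@(p0+(tp-p0)*(i+1)/n-p)*1000,0 if n>1 and i<n-1 else 1); r=np.round(rv/n,1)
            out.append({"jaw":jaw,"offset":off.tolist(),"rot":r.tolist()})
            p=p+M@off/1000; M=M@R.from_rotvec(r,degrees=True).as_matrix()
    while len(out)%5: out.append({"jaw":jaw,"offset":[0,0,0],"rot":[0,0,0]})
    for i in range(0,len(out),5): print(json.dumps(out[i:i+5]))
E
python3 - <<'E'
from h import *
plan([(np.array([.514,-.052,.15]),down(105)),(np.array([.514,-.052,.13]),down(105))],1)
E
```

```text
[{"jaw": 1, "offset": [-37.0, -36.0, 6.0], "rot": [-0.0, 0.0, 4.4]}, {"jaw": 1, "offset": [-39.0, -34.0, 6.0], "rot": [-0.0, 0.0, 4.4]}, {"jaw": 1, "offset": [-42.0, -30.0, 5.0], "rot": [-0.0, 0.0, 4.4]}, {"jaw": 1, "offset": [-43.0, -27.0, 6.0], "rot": [-0.0, 0.0, 4.4]}, {"jaw": 1, "offset": [-46.0, -23.0, 6.0], "rot": [-0.0, 0.0, 4.4]}]
[{"jaw": 1, "offset": [-48.0, -20.0, 6.0], "rot": [-0.0, 0.0, 4.4]}, {"jaw": 1, "offset": [-49.0, -16.0, 6.0], "rot": [-0.0, 0.0, 4.4]}, {"jaw": 1, "offset": [-50.0, -13.0, 5.0], "rot": [-0.0, 0.0, 4.4]}, {"jaw": 1, "offset": [-50.0, -8.0, 6.0], "rot": [-0.0, 0.0, 4.4]}, {"jaw": 1, "offset": [-52.0, -5.0, 6.0], "rot": [-0.0, 0.0, 4.4]}]
[{"jaw": 1, "offset": [-51.0, -1.0, 6.0], "rot": [-0.0, 0.0, 4.4]}, {"jaw": 1, "offset": [-52.0, 4.0, 6.0], "rot": [-0.0, 0.0, 4.4]}, {"jaw": 1, "offset": [-51.0, 7.0, 5.0], "rot": [-0.0, 0.0, 4.4]}, {"jaw": 1, "offset": [-50.0, 11.0, 6.3], "rot": [-0.0, 0.0, 4.4]}, {"jaw": 1, "offset": [0.0, -0.0, 20.0], "rot": [-0.0, 0.0, 0.1]}]
```

Call:
apply_moves --moves '[{"jaw": 1, "offset": [-37, -36, 4], "rot": [0, 0, 4.4]}, {"jaw": 1, "offset": [-39, -34, 4], "rot": [0, 0, 4.4]}, {"jaw": 1, "offset": [-42, -30, 4], "rot": [0, 0, 4.4]}, {"jaw": 1, "offset": [-43, -27, 4], "rot": [0, 0, 4.4]}, {"jaw": 1, "offset": [-46, -23, 4], "rot": [0, 0, 4.4]}]'

```text
time_s: 1.42
eef_pos: [0.2691, 0.3403, 0.2114]
eef_rot: [0.0, 0.304, 0.953, 0.0]
wrist_force: [0.8, -0.1, -0.3]
opening: 0.996
grasp_force: 0.0
```

Call:
apply_moves --moves '[{"jaw": 1, "offset": [-48, -20, 4], "rot": [0, 0, 4.4]}, {"jaw": 1, "offset": [-49, -16, 4], "rot": [0, 0, 4.4]}, {"jaw": 1, "offset": [-50, -13, 4], "rot": [0, 0, 4.4]}, {"jaw": 1, "offset": [-50, -8, 6], "rot": [0, 0, 4.4]}, {"jaw": 1, "offset": [-52, -5, 6], "rot": [0, 0, 4.4]}]'

```text
time_s: 2.05
eef_pos: [0.4059, 0.1211, 0.1876]
eef_rot: [0.001, 0.48, 0.877, 0.0]
wrist_force: [0.2, 0.7, -0.1]
opening: 1.002
grasp_force: 0.0
```

Call:
apply_moves --moves '[{"jaw": 1, "offset": [-51, -1, 6], "rot": [0, 0, 4.4]}, {"jaw": 1, "offset": [-52, 4, 6], "rot": [0, 0, 4.4]}, {"jaw": 1, "offset": [-51, 7, 6], "rot": [0, 0, 4.4]}, {"jaw": 1, "offset": [-50, 11, 6], "rot": [0, 0, 4.4]}, {"jaw": 1, "offset": [0, 0, 20], "rot": [0, 0, 0]}]'

```text
time_s: 2.68
eef_pos: [0.5169, -0.0557, 0.1443]
eef_rot: [0.002, 0.61, 0.793, 0.0]
wrist_force: [0.3, 0.7, -1.0]
opening: 1.002
grasp_force: 0.0
```

Run:
```python
from h import *
print(pose()[0],ctrl.get_obs()["q"])
img,P,T=cloud("wrist"); cv2.imwrite("pics/w1.png",img[...,::-1])
k=P.reshape(-1,3); k=k[(np.hypot(k[:,0]-.514,k[:,1]+.052)<.03)&(k[:,2]>.085)]; print("cap",k.mean(0),len(k))
plan([(np.array([.514,-.052,.022]),down(105))],1)
```

```text
[ 0.5168589  -0.0556834   0.14430401] [-3.35591016e-01  1.53467045e-01  1.82676014e+00 -5.52843299e-04
  1.15685004e+00 -5.94567967e-01]
cap [ 0.51144504 -0.04263751  0.22304089] 19411
[{"jaw": 1, "offset": [0.0, 0.0, 40.0], "rot": [-0.0, -0.0, -0.0]}, {"jaw": 1, "offset": [1.0, 1.0, 39.0], "rot": [-0.0, -0.0, -0.0]}, {"jaw": 1, "offset": [0.1, 0.1, 39.5], "rot": [-0.0, -0.0, -0.0]}, {"jaw": 1, "offset": [0, 0, 0], "rot": [0, 0, 0]}, {"jaw": 1, "offset": [0, 0, 0], "rot": [0, 0, 0]}]
```

Run:
```python
from h import *
print(pose()[0])
img,P,T=cloud("wrist")
k=P.reshape(-1,3); k=k[(np.hypot(k[:,0]-.514,k[:,1]+.052)<.03)&(abs(k[:,2]-.09)<.004)]; print("cap",k.mean(0),len(k), np.ptp(k,0))
for tz in (.022,.06): plan([(np.array([.514,-.052,tz]),down(105))],1)
```

```text
[ 0.51352309 -0.05347644  0.14054828]
cap [ 0.51574598 -0.0499607   0.08947156] 1131 [0.0237675  0.02395688 0.00563277]
[{"jaw": 1, "offset": [-0.0, 1.0, 40.0], "rot": [-0.1, -0.0, 0.0]}, {"jaw": 1, "offset": [-0.0, 0.0, 39.0], "rot": [-0.1, -0.0, 0.0]}, {"jaw": 1, "offset": [-0.3, 0.6, 40.1], "rot": [-0.1, -0.0, 0.0]}, {"jaw": 1, "offset": [0, 0, 0], "rot": [0, 0, 0]}, {"jaw": 1, "offset": [0, 0, 0], "rot": [0, 0, 0]}]
[{"jaw": 1, "offset": [-0.0, 1.0, 41.0], "rot": [-0.1, -0.1, 0.0]}, {"jaw": 1, "offset": [-0.2, 0.6, 40.1], "rot": [-0.1, -0.1, 0.0]}, {"jaw": 1, "offset": [0, 0, 0], "rot": [0, 0, 0]}, {"jaw": 1, "offset": [0, 0, 0], "rot": [0, 0, 0]}, {"jaw": 1, "offset": [0, 0, 0], "rot": [0, 0, 0]}]
```

View pics/w1.png

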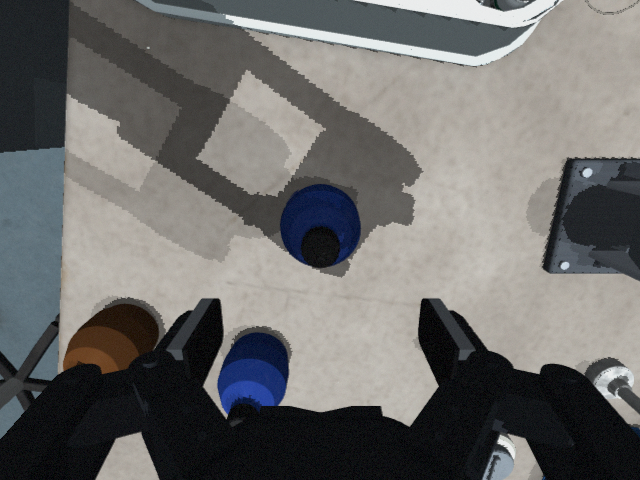

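Call:
apply_moves --moves '[{"jaw": 1, "offset": [2, 2, 30], "rot": [0, 0, 0]}, {"jaw": 1, "offset": [0, 0, 45], "rot": [0, 0, 0]}, {"jaw": 1, "offset": [0, 0, 43], "rot": [0, 0, 0]}, {"jaw": 1, "offset": [0, 0, 0], "rot": [0, 0, 0]}, {"jaw": 0.6, "offset": [0, 0, 0], "rot": [0, 0, 0]}]'

```text
time_s: 3.4
eef_pos: [0.5166, -0.0495, 0.0271]
eef_rot: [0.001, 0.608, 0.794, 0.0]
wrist_force: [1.2, 0.7, 0.1]
opening: 0.818
grasp_force: 0.0
```

Call:
apply_moves --moves '[{"jaw": 0.3, "offset": [0, 0, 0], "rot": [0, 0, 0]}, {"jaw": 0, "offset": [0, 0, 0], "rot": [0, 0, 0]}, {"jaw": 0, "offset": [0, 0, 0], "rot": [0, 0, 0]}, {"jaw": 0, "offset": [0, 0, 0], "rot": [0, 0, 0]}, {"jaw": 0, "offset": [0, 0, 0], "rot": [0, 0, 0]}]'

```text
time_s: 4.03
eef_pos: [0.5173, -0.05, 0.0285]
eef_rot: [0.002, 0.608, 0.794, 0.001]
wrist_force: [-2.8, 1.2, 8.0]
opening: 0.655
grasp_force: 62.0
```

Call:
apply_moves --moves '[{"jaw": 0, "offset": [0, 0, -10], "rot": [0, 0, 0]}, {"jaw": 0, "offset": [0, 0, -15], "rot": [0, 0, 0]}, {"jaw": 0, "offset": [0, 0, -5], "rot": [0, 0, 0]}, {"jaw": 0, "offset": [0, 0, 0], "rot": [0, 0, 0]}, {"jaw": 0, "offset": [0, 0, 0], "rot": [0, 0, 0]}]'

```text
time_s: 4.65
eef_pos: [0.5151, -0.0494, 0.055]
eef_rot: [-0.0, 0.608, 0.794, -0.0]
wrist_force: [-0.4, 0.2, -1.4]
opening: 0.656
grasp_force: 62.9
```

Call:
apply_moves --moves '[{"jaw": 0, "offset": [0, 0, 0], "rot": [0, 0, 0]}, {"jaw": 0, "offset": [0, 0, 0], "rot": [0, 0, 0]}, {"jaw": 0, "offset": [0, 0, 0], "rot": [0, 0, 0]}, {"jaw": 0, "offset": [0, 0, 0], "rot": [0, 0, 0]}, {"jaw": 0, "offset": [0, 0, 0], "rot": [0, 0, 0]}]'

```text
time_s: 5.28
eef_pos: [0.5155, -0.0495, 0.0553]
eef_rot: [0.0, 0.608, 0.794, -0.0]
wrist_force: [-0.4, -0.7, -0.8]
opening: 0.653
grasp_force: 62.9
```

Run:
```python
from h import *
for i in range(4): o=ctrl.get_obs(); print(o["eef_pos"],o["wrist_force"],o["torque"],o["time_s"]); ctrl.camera("top")
```

```text
[ 0.51545564 -0.04953691  0.05529281] [-0.39626438 -0.74158996 -0.80230273] [ 0.01161618 -0.02862132  0.01939261] 5.275
[ 0.51540179 -0.04950268  0.05526133] [-0.10593575  0.47509295 -1.06069679] [-0.03865266 -0.01123721  0.00981977] 5.325
[ 0.51545356 -0.04952081  0.05530626] [ 0.04255547  0.53242639 -0.14922426] [-0.02175538  0.00947203 -0.06103389] 5.375
[ 0.51546522 -0.04952715  0.05532395] [ 0.15507815  0.74085876 -0.94073581] [ 0.00849537 -0.01454291 -0.05889211] 5.425
```

Call:
apply_moves --moves '[{"jaw": 0, "offset": [0, 0, 12], "rot": [0, 0, 0]}, {"jaw": 0, "offset": [0, 0, 10], "rot": [0, 0, 0]}, {"jaw": 0, "offset": [0, 0, 5], "rot": [0, 0, 0]}, {"jaw": 0, "offset": [0, 0, 0], "rot": [0, 0, 0]}, {"jaw": 0, "offset": [0, 0, 0], "rot": [0, 0, 0]}]'

```text
time_s: 6.1
eef_pos: [0.5148, -0.0494, 0.0286]
eef_rot: [-0.001, 0.608, 0.794, -0.0]
wrist_force: [-5.9, 1.7, 11.4]
opening: 0.654
grasp_force: 64.7
```

Call:
apply_moves --moves '[{"jaw": 0.75, "offset": [0, 0, 0], "rot": [0, 0, 0]}, {"jaw": 0.85, "offset": [0, 0, 0], "rot": [0, 0, 0]}, {"jaw": 1, "offset": [0, 0, 0], "rot": [0, 0, 0]}, {"jaw": 1, "offset": [0, 0, 0], "rot": [0, 0, 0]}, {"jaw": 1, "offset": [0, 0, -30], "rot": [0, 0, 0]}]'

```text
time_s: 6.72
eef_pos: [0.5133, -0.0489, 0.0564]
eef_rot: [-0.003, 0.608, 0.794, -0.001]
wrist_force: [0.6, -0.2, -0.6]
opening: 0.996
grasp_force: 0.0
```

Call:
apply_moves --moves '[{"jaw": 1, "offset": [0, 0, -40], "rot": [0, 0, 0]}, {"jaw": 1, "offset": [0, 0, -45], "rot": [0, 0, 0]}, {"jaw": 1, "offset": [0, 0, 0], "rot": [0, 0, 0]}, {"jaw": 1, "offset": [0, 0, 0], "rot": [0, 0, 0]}, {"jaw": 1, "offset": [0, 0, 0], "rot": [0, 0, 0]}]'

```text
time_s: 7.35
eef_pos: [0.5144, -0.0492, 0.1417]
eef_rot: [-0.001, 0.608, 0.794, -0.0]
wrist_force: [0.2, 0.5, 0.6]
opening: 1.002
grasp_force: 0.0
```

Run:
```python
from h import *
img,P,T=cloud("wrist")
k=P.reshape(-1,3); k=k[(np.hypot(k[:,0]-.514,k[:,1]+.052)<.03)&(abs(k[:,2]-.09)<.004)]; print("capA",k.mean(0),len(k), np.ptp(k,0))
k=P.reshape(-1,3); k=k[(np.hypot(k[:,0]-.494,k[:,1]+.205)<.03)&(abs(k[:,2]-.09)<.004)]; print("capC",k.mean(0),len(k), np.ptp(k,0))
print(pose()[0]); plan([(np.array([.4945,-.2045,.14]),down(105))],1)
```

```text
capA [ 0.51536575 -0.0488506   0.0894455 ] 1112 [0.02429185 0.02427505 0.00565104]<stdin>:4: RuntimeWarning: Mean of empty slice.
  ret = um.true_divide(
Traceback (most recent call last):
ValueError: zero-size array to reduction operation maximum which has no identity
```

Call:
apply_moves --moves '[{"jaw": 1, "offset": [-48, -20, 0], "rot": [0, 0, 0]}, {"jaw": 1, "offset": [-48, -20, 0], "rot": [0, 0, 0]}, {"jaw": 1, "offset": [-48, -19, 0], "rot": [0, 0, 0]}, {"jaw": 1, "offset": [0, 0, 0], "rot": [0, 0, 0]}, {"jaw": 1, "offset": [0, 0, 0], "rot": [0, 0, 0]}]'

```text
time_s: 8.02
eef_pos: [0.4954, -0.2034, 0.1422]
eef_rot: [-0.001, 0.608, 0.794, 0.0]
wrist_force: [0.4, -0.4, 0.8]
opening: 1.0
grasp_force: 0.0
```

Run:
```python
from h import *
img,P,T=cloud("wrist")
k=P.reshape(-1,3); k=k[(np.hypot(k[:,0]-.494,k[:,1]+.205)<.03)&(abs(k[:,2]-.09)<.004)]; print("capC",k.mean(0),len(k), np.ptp(k,0))
p,M,_=pose(); print(p, M.T@(k.mean(0)-p)*1000)
```

```text
capC [ 0.49458098 -0.20436038  0.08941613] 1113 [0.02468093 0.0235626  0.00549313]
[ 0.49559148 -0.2027926   0.14237971] [-1.34553435 -1.33011877 52.96263206]
```

Call:
apply_moves --moves '[{"jaw": 1, "offset": [-1.3, -1.3, 30], "rot": [0, 0, 0]}, {"jaw": 1, "offset": [0, 0, 45], "rot": [0, 0, 0]}, {"jaw": 1, "offset": [0, 0, 41], "rot": [0, 0, 0]}, {"jaw": 1, "offset": [0, 0, 0], "rot": [0, 0, 0]}, {"jaw": 0.6, "offset": [0, 0, 0], "rot": [0, 0, 0]}]'

```text
time_s: 8.7
eef_pos: [0.4961, -0.2051, 0.0285]
eef_rot: [0.001, 0.607, 0.794, 0.0]
wrist_force: [0.4, -1.2, 0.2]
opening: 0.814
grasp_force: 0.0
```

Call:
apply_moves --moves '[{"jaw": 0.3, "offset": [0, 0, 0], "rot": [0, 0, 0]}, {"jaw": 0, "offset": [0, 0, 0], "rot": [0, 0, 0]}, {"jaw": 0, "offset": [0, 0, 0], "rot": [0, 0, 0]}, {"jaw": 0, "offset": [0, 0, 0], "rot": [0, 0, 0]}, {"jaw": 0, "offset": [0, 0, 0], "rot": [0, 0, 0]}]'

```text
time_s: 9.32
eef_pos: [0.4968, -0.2062, 0.0302]
eef_rot: [0.002, 0.608, 0.794, 0.0]
wrist_force: [-1.4, 2.0, 7.2]
opening: 0.668
grasp_force: 63.9
```

Call:
apply_moves --moves '[{"jaw": 0, "offset": [0, 0, -10], "rot": [0, 0, 0]}, {"jaw": 0, "offset": [0, 0, -15], "rot": [0, 0, 0]}, {"jaw": 0, "offset": [0, 0, -5], "rot": [0, 0, 0]}, {"jaw": 0, "offset": [0, 0, 0], "rot": [0, 0, 0]}, {"jaw": 0, "offset": [0, 0, 0], "rot": [0, 0, 0]}]'

```text
time_s: 9.95
eef_pos: [0.4948, -0.2053, 0.057]
eef_rot: [-0.0, 0.608, 0.794, -0.0]
wrist_force: [0.4, 0.3, -3.8]
opening: 0.666
grasp_force: 65.4
```

Call:
apply_moves --moves '[{"jaw": 0, "offset": [0, 0, 0], "rot": [0, 0, 0]}, {"jaw": 0, "offset": [0, 0, 0], "rot": [0, 0, 0]}, {"jaw": 0, "offset": [0, 0, 0], "rot": [0, 0, 0]}, {"jaw": 0, "offset": [0, 0, 0], "rot": [0, 0, 0]}, {"jaw": 0, "offset": [0, 0, 0], "rot": [0, 0, 0]}]'

```text
time_s: 10.58
eef_pos: [0.4951, -0.2055, 0.0573]
eef_rot: [-0.0, 0.608, 0.794, 0.0]
wrist_force: [-0.1, -0.3, -4.0]
opening: 0.67
grasp_force: 65.4
```

Run:
```python
from h import *
for i in range(3): o=ctrl.get_obs(); print(o["eef_pos"],o["wrist_force"],o["torque"],o["time_s"]); ctrl.camera("top")
```

```text
[ 0.49514    -0.2055163   0.05728415] [-0.07298388 -0.27089487 -4.02425042] [0.00721043 0.03704391 0.00636524] 10.575
[ 0.49513686 -0.20550634  0.05727368] [-0.30473799 -0.51231813 -3.09628261] [-0.0127976  -0.01097575  0.00911262] 10.625
[ 0.49516029 -0.20554292  0.05730991] [ 0.19378596  0.07687377 -3.18455632] [-0.01196627 -0.01761599 -0.01464202] 10.675
```

Run:
```python
from h import *
t=VP+.030*VD; print(VP,t)
plan([(np.array([.495,-.205,.16]),down(105)),(np.array([.56,-.12,.26]),tilt()),(t+.02*VD,tilt()),],0,step=40)
```

```text
[ 0.68274815 -0.0091005   0.20460332] [ 0.66827259 -0.01303065  0.23058432]
[{"jaw": 0, "offset": [0.0, 0.0, -34.0], "rot": [-0.0, 0.0, 0.0]}, {"jaw": 0, "offset": [0.0, 0.0, -34.0], "rot": [-0.0, 0.0, 0.0]}, {"jaw": 0, "offset": [0.5, 0.0, -34.7], "rot": [-0.0, 0.0, 0.0]}, {"jaw": 0, "offset": [16.0, 21.0, -25.0], "rot": [-7.5, 0.0, -0.0]}, {"jaw": 0, "offset": [17.0, 25.0, -22.0], "rot": [-7.5, 0.0, -0.0]}]
[{"jaw": 0, "offset": [16.0, 27.0, -19.0], "rot": [-7.5, 0.0, -0.0]}, {"jaw": 0, "offset": [16.1, 28.7, -14.7], "rot": [-7.5, 0.0, -0.0]}, {"jaw": 0, "offset": [19.0, 25.0, 18.0], "rot": [-0.0, 0.0, -0.0]}, {"jaw": 0, "offset": [19.0, 25.0, 18.0], "rot": [-0.0, 0.0, -0.0]}, {"jaw": 0, "offset": [18.0, 25.0, 18.0], "rot": [-0.0, 0.0, -0.0]}]
[{"jaw": 0, "offset": [19.0, 25.0, 17.6], "rot": [-0.0, 0.0, -0.0]}, {"jaw": 0, "offset": [0, 0, 0], "rot": [0, 0, 0]}, {"jaw": 0, "offset": [0, 0, 0], "rot": [0, 0, 0]}, {"jaw": 0, "offset": [0, 0, 0], "rot": [0, 0, 0]}, {"jaw": 0, "offset": [0, 0, 0], "rot": [0, 0, 0]}]
```

Call:
apply_moves --moves '[{"jaw": 0, "offset": [0, 0, -34], "rot": [0, 0, 0]}, {"jaw": 0, "offset": [0, 0, -34], "rot": [0, 0, 0]}, {"jaw": 0, "offset": [0, 0, -35], "rot": [0, 0, 0]}, {"jaw": 0, "offset": [16, 21, -25], "rot": [-7.5, 0, 0]}, {"jaw": 0, "offset": [17, 25, -22], "rot": [-7.5, 0, 0]}]'

```text
time_s: 11.35
eef_pos: [0.5286, -0.1621, 0.2117]
eef_rot: [0.081, 0.603, 0.787, 0.105]
wrist_force: [-0.6, 0.5, -4.4]
opening: 0.667
grasp_force: 66.3
```

Call:
apply_moves --moves '[{"jaw": 0, "offset": [16, 27, -19], "rot": [-7.5, 0, 0]}, {"jaw": 0, "offset": [16, 29, -15], "rot": [-7.5, 0, 0]}, {"jaw": 0, "offset": [19, 25, 18], "rot": [0, 0, 0]}, {"jaw": 0, "offset": [19, 25, 18], "rot": [0, 0, 0]}, {"jaw": 0, "offset": [18, 25, 18], "rot": [0, 0, 0]}]'

```text
time_s: 11.98
eef_pos: [0.6347, -0.0416, 0.2512]
eef_rot: [0.157, 0.587, 0.767, 0.205]
wrist_force: [0.3, -0.4, -4.1]
opening: 0.665
grasp_force: 66.3
```

Call:
apply_moves --moves '[{"jaw": 0, "offset": [19, 25, 17], "rot": [0, 0, 0]}, {"jaw": 0, "offset": [0, 0, 0], "rot": [0, 0, 0]}, {"jaw": 0, "offset": [0, 0, 0], "rot": [0, 0, 0]}, {"jaw": 0, "offset": [0, 0, 0], "rot": [0, 0, 0]}, {"jaw": 0, "offset": [0, 0, 0], "rot": [0, 0, 0]}]'

```text
time_s: 12.6
eef_pos: [0.6584, -0.0171, 0.2493]
eef_rot: [0.158, 0.588, 0.767, 0.205]
wrist_force: [-0.3, -1.0, -3.3]
opening: 0.664
grasp_force: 66.4
```

Run:
```python
from h import *
t=VP+.030*VD
p,M,o=pose(); print(p,t,o["grasp_force"],o["q"]); print("tool z",M[:,2],-VD)
plan([(t,tilt())],0)
for c in ("scene","top"):
    img,P,T=cloud(c); cv2.imwrite(f"pics/{c}2.png",img[...,::-1])
    n=img.astype(int); b=(n[...,2]>n[...,0]+25)&(n[...,2]>n[...,1]+20)&(np.linalg.norm(P-(VP+.05*VD),axis=-1)<.09)
    q=P[b]; s=(q-VP)@VD; print(c,len(q),"axial",np.percentile(s,[1,99]).round(4)); np.save(c+"fl.npy",q)
I=cv2.imread("pics/scene2.png"); cv2.imwrite("pics/s2.png",cv2.resize(I[60:400,200:520],(565,600),interpolation=cv2.INTER_CUBIC))
```

```text
[ 0.65838867 -0.01710675  0.24932843] [ 0.66827259 -0.01303065  0.23058432] 66.38301504892297 [-0.34955188  0.05390761  1.79924645  0.38074286  0.8836242  -0.79524466]
tool z [ 0.48290554  0.12973211 -0.86600913] [ 0.48251852  0.13100503 -0.86603323]
[{"jaw": 0, "offset": [1.4, -0.2, 21.5], "rot": [0.0, 0.1, -0.1]}, {"jaw": 0, "offset": [0, 0, 0], "rot": [0, 0, 0]}, {"jaw": 0, "offset": [0, 0, 0], "rot": [0, 0, 0]}, {"jaw": 0, "offset": [0, 0, 0], "rot": [0, 0, 0]}, {"jaw": 0, "offset": [0, 0, 0], "rot": [0, 0, 0]}]
scene 348 axial [0.0438 0.092 ]
top 247 axial [0.0364 0.1215]
```

View pics/s2.png

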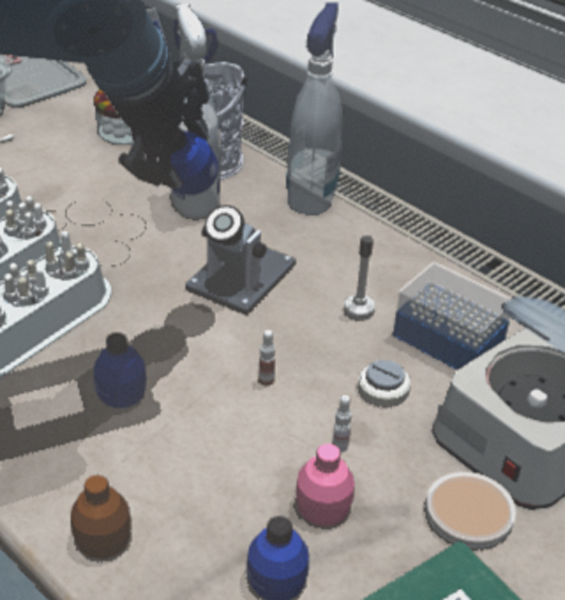

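Call:
apply_moves --moves '[{"jaw": 0, "offset": [1, 0, 11], "rot": [0, 0, 0]}, {"jaw": 0, "offset": [0, 0, 10.5], "rot": [0, 0, 0]}, {"jaw": 0, "offset": [0, 0, 0], "rot": [0, 0, 0]}, {"jaw": 0, "offset": [0, 0, 0], "rot": [0, 0, 0]}, {"jaw": 0, "offset": [0, 0, 0], "rot": [0, 0, 0]}]'

```text
time_s: 13.32
eef_pos: [0.669, -0.0126, 0.2309]
eef_rot: [0.158, 0.587, 0.767, 0.206]
wrist_force: [-0.4, -0.5, -3.8]
opening: 0.666
grasp_force: 66.4
```

Run:
```python
from h import *
from scipy.optimize import least_squares
p,M,o=pose(); t=VP+.030*VD; print(p,"err tool mm",M.T@(t-p)*1000,M[:,2])
for c in ("scene","top"):
    img,P,T=cloud(c); np.savez(c+"3.npz",img=img,P=P)
    cv2.imwrite(f"pics/{c}3.png",cv2.resize(img[60:260,200:400] if c=="scene" else img[100:260,180:340],(600,600),interpolation=cv2.INTER_CUBIC)[...,::-1])
    n=img.astype(int); b=(n[...,2]>n[...,0]+15)&(n[...,2]>n[...,1]+15)&(np.linalg.norm(P-(VP+.04*VD),axis=-1)<.075)
    nl,lab,st,_=cv2.connectedComponentsWithStats(b.astype(np.uint8)); b=lab==1+st[1:,4].argmax()
    b=cv2.erode(b.astype(np.uint8),np.ones((3,3)))>0
    q=P[b]; x,y,z=((q-VP)@M).T
    print(c,len(q),"tool-frame x,y,z pct",np.percentile(np.stack([x,y,z],1),[1,50,99],axis=0).round(4).tolist())
```

```text
[ 0.66897195 -0.01257916  0.23089005] err tool mm [-0.25332857 -0.83953132 -0.13199692] [ 0.48313339  0.13026694 -0.86580174]
scene 308 tool-frame x,y,z pct [[-0.0276, -0.0226, -0.0703], [-0.0166, -0.005, -0.0578], [-0.0029, 0.0205, -0.0344]]
top 120 tool-frame x,y,z pct [[-0.027, -0.0072, -0.0645], [-0.0203, 0.0126, -0.0493], [-0.0127, 0.0264, -0.0259]]
```

View pics/scene3.png

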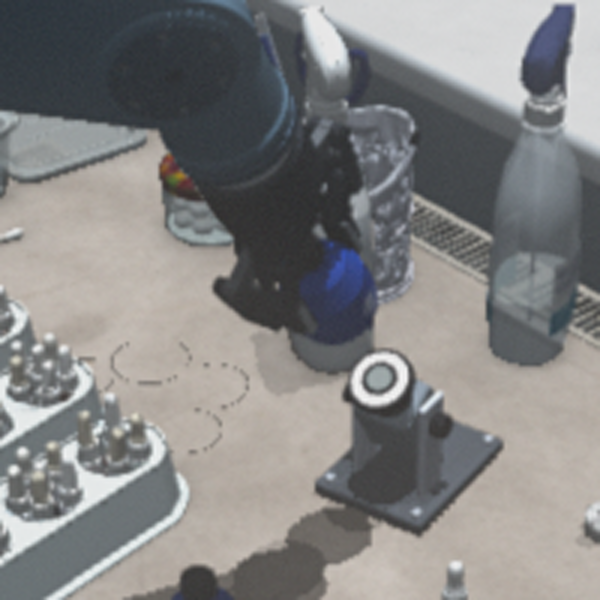

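```bash
cat > fit.py <<'E'
from h import *
from scipy.optimize import least_squares
S=np.load("sceneP.npy"); T0=np.load("topP.npy")
def prof(P,c,sub=None):
    p=P.reshape(-1,3); d=np.hypot(p[:,0]-c[0],p[:,1]-c[1]); m=(d<.04)&(p[:,2]>.006); return d[m],p[m,2]
# profile from all five flasks, scene view
zs=np.arange(.008,.09,.004); ds,hs=[],[]
for c in [(.515,-.051),(.465,-.3645),(.4938,-.205),(.367,-.206),(.5668,-.3325)]:
    d,h=prof(S,c); ds.append(d); hs.append(h)
d=np.concatenate(ds); h=np.concatenate(hs)
rp=np.array([np.median(d[abs(h-z)<.003]) for z in zs]); print("profile",dict(zip((zs*1000).round(),(rp*1000).round(1))))
p,M,o=pose()
Q=[]
for c in ("scene","top"):
    f=np.load(c+"3.npz"); P=f["P"]; n=f["img"].astype(int)
    b=(n[...,2]>n[...,0]+10)&(n[...,2]>n[...,1]+10)&(np.linalg.norm(P-(VP+.04*VD),axis=-1)<.07)
    nl,lab,st,_=cv2.connectedComponentsWithStats(b.astype(np.uint8)); b=lab==1+st[1:,4].argmax()
    Q.append((P[b]-VP)@M)
def res(x,q):
    r=R.from_rotvec([x[2],x[3],0]).as_matrix(); l=(q-np.array([x[0],x[1],x[4]]))@r; hgt=-l[:,2]
    return np.hypot(l[:,0],l[:,1])-np.interp(hgt,zs,rp)
for nm,q in (("scene",Q[0]),("top",Q[1]),("both",np.vstack(Q))):
    for lock in (0,1):
        pr=(lambda x:np.r_[res(x,q),(x[2:4]*(.02 if not lock else 5))])
        s=least_squares(pr,np.zeros(5),loss="soft_l1",f_scale=.0015); x=s.x
        print(nm,len(q),"offset x,y,z mm",(x[[0,1,4]]*1000).round(1),"tilt deg",np.degrees(x[2:4]).round(1),"rms",np.sqrt(np.mean(res(x,q)**2)).round(4))
E
python3 fit.py
```

```text
profile {np.float64(8.0): np.float64(27.9), np.float64(12.0): np.float64(28.2), np.float64(16.0): np.float64(29.0), np.float64(20.0): np.float64(29.6), np.float64(24.0): np.float64(30.1), np.float64(28.0): np.float64(30.1), np.float64(32.0): np.float64(30.0), np.float64(36.0): np.float64(29.8), np.float64(40.0): np.float64(29.4), np.float64(44.0): np.float64(29.0), np.float64(48.0): np.float64(28.0), np.float64(52.0): np.float64(26.3), np.float64(56.0): np.float64(24.4), np.float64(60.0): np.float64(22.1), np.float64(64.0): np.float64(19.0), np.float64(68.0): np.float64(15.3), np.float64(72.0): np.float64(12.2), np.float64(76.0): np.float64(11.0), np.float64(80.0): np.float64(11.2), np.float64(84.0): np.float64(11.4), np.float64(88.0): np.float64(9.6)}
scene 615 offset x,y,z mm [0.5 1.  0.1] tilt deg [-0.7 -2.3] rms 0.0019
scene 615 offset x,y,z mm [1.7 0.5 0.8] tilt deg [-0. -0.] rms 0.0019
top 196 offset x,y,z mm [ 1.8 -1.5  3.3] tilt deg [2.8 2. ] rms 0.0024
top 196 offset x,y,z mm [0.8 0.2 2.2] tilt deg [0. 0.] rms 0.0027
both 811 offset x,y,z mm [0.5 1.  0.4] tilt deg [-0.7 -2. ] rms 0.0021
both 811 offset x,y,z mm [1.5 0.6 1. ] tilt deg [-0. -0.] rms 0.0021
```

Call:
apply_moves --moves '[{"jaw": 0, "offset": [-1, -0.8, -0.5], "rot": [0, 0, 0]}, {"jaw": 0, "offset": [0, 0, 0], "rot": [0, 0, 0]}, {"jaw": 0, "offset": [0, 0, 0], "rot": [0, 0, 0]}, {"jaw": 0, "offset": [0, 0, 0], "rot": [0, 0, 0]}, {"jaw": 0, "offset": [0, 0, 0], "rot": [0, 0, 0]}]'

```text
time_s: 14.05
eef_pos: [0.6681, -0.0137, 0.2306]
eef_rot: [0.157, 0.587, 0.767, 0.205]
wrist_force: [0.3, -0.5, -4.1]
opening: 0.667
grasp_force: 66.4
```

Call:
apply_moves --moves '[{"jaw": 0, "offset": [0, 0, 0], "rot": [0, 0, 0]}, {"jaw": 0, "offset": [0, 0, 0], "rot": [0, 0, 0]}, {"jaw": 0, "offset": [0, 0, 0], "rot": [0, 0, 0]}, {"jaw": 0, "offset": [0, 0, 0], "rot": [0, 0, 0]}, {"jaw": 0, "offset": [0, 0, 0], "rot": [0, 0, 0]}]'

```text
time_s: 14.68
eef_pos: [0.6681, -0.0137, 0.2306]
eef_rot: [0.157, 0.587, 0.767, 0.205]
wrist_force: [0.2, -0.0, -3.3]
opening: 0.668
grasp_force: 66.4
```

Run:
```python
from h import *
p,M,o=pose(); print(p,M.T@(VP+.03*VD-p)*1000,abs(o["dq"]).max(),o["grasp_force"])
print(ctrl.hand_in())
```

```text
[ 0.66813699 -0.01374758  0.23060275] [0.65672633 0.26613707 0.17490878] 0.0015814941220911847 66.3860207941616
the job is handed in; nothing more can be done
None
```

The job is handed in at about 14.7 s: the full flask, which was the middle of the three blue ones, is held still at the camera's view point, with the gripper within about 1 mm of its target and the flask's tilt known only to about 2°; the one empty flask I lifted is back upright within about 2 mm of where it stood, and the third was never touched.

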